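# Unload the tube rotator

### The job

The tubes have finished mixing: lift the rotator's spring-loaded hold-down finger off the axle, swing it aside and leave it there, and only then lift the rotor with its tubes out of the machine. Lower the rotor gently, without dropping it, into the two open slots of the white loading stand until both axle ends rest fully on the bottom, and let go. Do not knock over or push away anything else on the bench.

Things in the scene. Friction and masses are not known exactly. Their poses are not given: they have to be found in the camera images.
- rotator: tube rotator, a fixed machine. Origin: under the middle of the axle, on the bench; x along the axle towards the hold-down finger, z up. Grey base 130 mm wide, x -165 to +125 mm, 18 mm high; white motor housing at x -165 to -108 mm, 89 mm high with its knob. Post of the finger at x +97, y +38 mm, 76 mm high.
- rotator_seat (a point): where the rotor's centre lies in the machine: 85 mm above the bench; axes as the rotator's. Two aluminium bearing plates 9 mm thick stand at x = +-85 mm from it, each with an open-topped slot 11 mm wide, flared to 27 mm at the top; plate tops 21 mm above this point.
- clamp_lift (a joint): height of the hold-down finger, m: 0 where it presses on the axle, grows as it is pulled straight up, stop at 0.020. A spring pulls it down with about 5 N at 0, 10 N at 0.015; off the axle it drops to its lower stop at -0.006.
- clamp_swing (a joint): turn of the finger about its post, rad: 0 across the axle; positive is anticlockwise from above (tip towards the rotator's +x, off the axle's end), stop at 1.5; stays where it is left. The finger lies in the groove between bearing plate and end flange: it cannot turn until lifted above the flange (lift over 0.007). From 0.7 on the rotor can be lifted past it.
- clamp_grip (a point): centre of the finger's black grip, on its turning axis, 131 mm above the bench at lift 0. The grip is an upright block 11 mm thick (this point's x), 34 mm long (y), 24 mm high (z up), half of each either side of this point, on a thin rod. It turns with the finger, a steel bar 8 mm wide and 7 mm thick that points to this point's -y, 48 mm from the axis, underside 42 mm below this point.
- rotor_center (a point): centre of the loose rotor on its axle line. x along the axle towards the end flange, z up. 0.15 to 0.35 kg. A bare grey bar at x -32 to +32 mm, 18 mm wide (y) and 20 mm high, centred here, is free to grip from above. Either side, x 32 to 72 mm, carriers of white microtubes reach 51 mm to both sides in y, 7 mm up, 8 mm down.
- rotor_gear_end (a point): point on the axle (8 mm thick) at rotor x -85 mm, middle of the bearing length at the gear end; collar 20 mm across inside it out to x -78 mm, gear 35 mm across at x -103 to -93 mm
- rotor_plain_end (a point): point on the axle at rotor x +85 mm, middle of the bearing length at the other end; collar inside it out to x +78 mm, steel end flange 22 mm across at x 105 to 110 mm
- rotor: the rotor as a whole (loose, with axle and tubes); origin and axes are those of point rotor_center
- stand: white loading stand, fixed. Origin: centre of its underside on the bench; x along its length through both slots, z up. Base 215 x 95 x 8 mm; two uprights 9 mm thick at x = +-85.5 mm, each with an open-topped slot 11 mm wide, flared to 27 mm at the top; tops at 91 mm. Axle either way round; the rotor's collars fit between the uprights with 3 mm play at each end.
- stand_seat (a point): where the rotor's centre lies when it is home in the stand: 70 mm above the bench, mid-way between the slots; axes as the stand's
- reagent_bottle: amber reagent bottle with a white cap, 38 mm across, 100 mm tall, standing between the two machines. Leave it standing where it is. Origin: on the bench under its middle.
- tube_rack: white rack 130 x 36 mm (long along its x) with four upright centrifuge tubes, 114 mm tall in all, standing between the two machines. Leave it standing where it is. Origin: on the bench under its middle.
- timer: flat grey bench timer 60 x 52 x 18 mm, between the machines, nearest the robot. Leave it standing where it is. Origin: on the bench under its middle.
- cool_block: small aluminium microtube block 56 x 44 mm, 41 mm tall with its caps, standing close beside the loading stand. Leave it standing where it is. Origin: on the bench under its middle.
- tip_box: blue pipette-tip box 120 x 80 x 60 mm, on the left of the bench. Leave it standing where it is. Origin: on the bench under its middle.
- petri_stack: stack of glass dishes 90 mm across, 45 mm tall, on the right of the bench. Leave it standing where it is. Origin: on the bench under its middle.
- wash_bottle: white wash bottle 72 mm across with a bent spout, 188 mm tall, on the right of the bench. Leave it standing where it is. Origin: on the bench under its middle.
- pipette: grey hand pipette lying flat along its y, 260 mm long, 24 mm high, beyond the machines. Leave it standing where it is. Origin: on the bench under its middle.
Mind the look-alikes: they are no part of the job. Leave any black look-alike of the rotor alone. Leave any blue look-alike of the stand alone.

How it is judged:
By the outcome, as a careful person would: the job done as asked, in the order asked, and still so for the second after the job is handed in, with the robot touching nothing.
It also fails if it takes over 61 s, if anything falls off the work surface, if the arm or the gripper's body presses on something with over 40 N, if the wrist force passes 120 N, or if a joint passes its speed limit or range.

### The arm

A 6-joint arm with a two-finger parallel gripper is mounted at the origin on the work surface. World frame = base frame: x ahead of the robot, y to its left, z up, the work surface at z = 0. Lengths are in m, angles in rad, forces in N, time in s.
With the tool pointing down it reaches from about 0.325 to 0.85 m from the base axis. Payload 15.5 kg.
Tool frame: the origin (TCP) lies at the very end of the fingers, on their centre line; the grasp point (between the pads) lies 19 mm behind it (r.hold_point_z is the z of the grasp point in the tool frame, in m); z points along the fingers, y is the direction in which the jaws open and shut (so a half turn about z gives the same grasp; the last joint's range is limited). The gripper opens to 91 mm and grips with 3 to 60 N. Pads are 32 mm wide; open, the fingers measure 118 mm over their backs; the gripper's body (76 mm by 178 mm) begins 60 mm behind the grasp point.
Start: joints at [1.147, 0.494, 1.345, -0, 1.302, -0.096], TCP at [0.201, 0.592, 0.214] pointing down, gripper open.
Joint ranges: [-2.91, 2.91], [-0.82, 2.16], [0.22, 2.67], [-1.22, 4.37], [0.12, 2.79], [-3.08, 3.08]. Speed limits (rad/s): [1.89, 1.89, 2.57, 3.01, 3.01, 3.01].

### API

Orientations are given as a unit quaternion [w, x, y, z].
In Python, from plant import status, vision, r gives the robot as it stands.
- The arm moves only by the tool apply_moves, never from a script. Its argument "deltas" is a list of rows, each a list of 3 entries, a list of its own where there are three numbers: the finger opening in m, from 0 to 0.0912, then the shift along the world's x, y, z in m, then the turn about the world's z in rad. A call has 1 to 20 rows; each row is the pose to reach, as a shift and turn from the pose measured when the call began; what a row does not reach only later rows make up. A row lasts 1/8 s, in which the tool goes at most 62.5 mm and 10.7 degrees, less where a joint would pass 70% of its speed; a pose out of reach is approached as far as the arm can. A call with a gripper value outside its range is refused whole. The fingers move at their own pace and stop on an object; the grip force is fixed at half the most. Time passes only in rows, so rows that repeat a pose let the fingers close. It gives the time, the measured TCP pose, the force and the opening at its end, in the units of the state.
- status.observe(): the state, without advancing time (a new reading comes with each control period).
- vision.grab_frame(name): name is "side" or "top"; returns (picture, depth): 400x640x3 uint8, red, green, blue; 400x640 float32, m along the optical axis (not along the pixel's ray), 0 where there is no reading.
- vision.calibration(name): a dict with "fx", "fy", "cx", "cy" (pixels), "view" (4x4, takes a point from world to camera coordinates). Camera axes: x right, y down, z forward; pixel columns grow to the right and rows downward; lengths in m; the calibration is good to about 2 mm. A picture is of the moment at which its call begins. calibration takes no time and is no camera call.
- r.close_job(): hands the job in, once; it reports no verdict.
The state is a dict: "time_s": time; "joints": joint angles; "dq": joint speeds; "joint_efforts": joint torques, N m; "position": TCP position; "tool_rot": TCP orientation; "ft_force": force on the tool from outside, world axes, zero at the start; "moment": the same for the moment, N m; "grip_width": finger opening in m.
Only numpy, scipy, OpenCV 4.12 (cv2) and the standard library are available. Lean on these libraries where they do the work, as an engineer would, in place of code of your own. Each camera call takes 0.05 s, during which the arm holds its last target.

## Working session

There is one attempt and no reset: what is moved stays moved. The work goes in short steps, Python scripts to look and compute and a tool call to move; the robot and the scene stay as the last step left them, time stands still between calls to the robot, and variables do not carry over. Pictures are saved under pics/ and viewed, and the job is handed in when it is done.

Besides the shell and the picture viewer there is one more tool, called after "Request:" as name(argument=value, ...), one argument or row to a line, values as JSON. apply_moves: Moves the arm, as the interface text tells. Its arguments: {"type":"object","properties":{"deltas":{"type":"array"}},"required":["deltas"]}

```bash
ls; mkdir -p pics; python3 - <<'E'
from plant import status, vision, r
import cv2, numpy as np
print(status.observe())
for n in ("top","side"):
    p,d=vision.grab_frame(n)
    cv2.imwrite(f"pics/{n}0.png",p[:,:,::-1]); np.save(f"pics/{n}0.npy",d)
    print(n,vision.calibration(n))
E
```

```text
pics
{'time_s': 0.0, 'joints': array([ 1.14752643e+00,  4.94165298e-01,  1.34616680e+00, -2.54250072e-05,
        1.30249724e+00, -9.55316575e-02]), 'dq': array([ 2.66822714e-03, -1.03228359e-03, -7.55458225e-04, -6.02002309e-04,
        8.08865457e-04,  4.39734308e-05]), 'joint_efforts': array([ 2.49321522e-03, -8.78804111e+01, -3.81843317e+01,  7.08835269e-02,
        5.28025918e-02, -1.15771081e-04]), 'position': array([0.20104781, 0.59135827, 0.21333731]), 'tool_rot': array([-1.46760089e-04,  1.63133341e-01,  9.86603837e-01, -6.00798488e-04]), 'ft_force': array([ 0.51770342, -0.05979049,  0.16555523]), 'moment': array([-0.0208862 ,  0.01786198, -0.00905133]), 'grip_width': 0.0909249831728984}
top {'fx': 481.45943669729894, 'fy': 481.45943669729894, 'cx': 319.19141202981336, 'cy': 200.2507878317599, 'view': array([[ 0.00429227, -0.99998707, -0.00272843, -0.01159217],
       [-0.99301343, -0.00394056, -0.11793559,  0.5269122 ],
       [ 0.11792331,  0.00321558, -0.9930175 ,  1.62596636],
       [ 0.        ,  0.        ,  0.        ,  1.        ]])}
side {'fx': 373.5442693884734, 'fy': 373.5442693884734, 'cx': 317.6023946961328, 'cy': 195.90719799336907, 'view': array([[ 0.99406487, -0.1086511 ,  0.00547392, -0.51450435],
       [-0.04641263, -0.46906879, -0.88194123,  0.12299288],
       [ 0.09839153,  0.87645274, -0.47132759,  1.08268411],
       [ 0.        ,  0.        ,  0.        ,  1.        ]])}
```

View pics/top0.png

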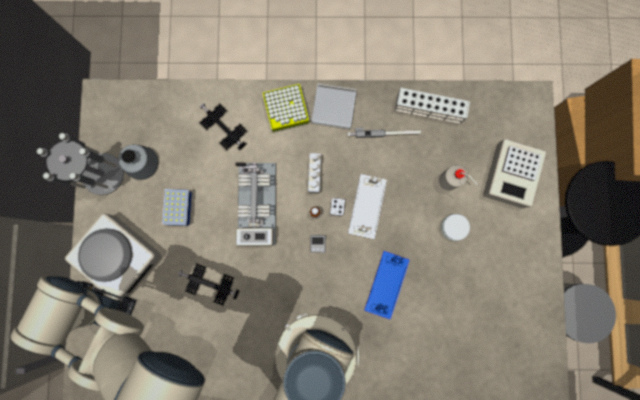

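View pics/side0.png

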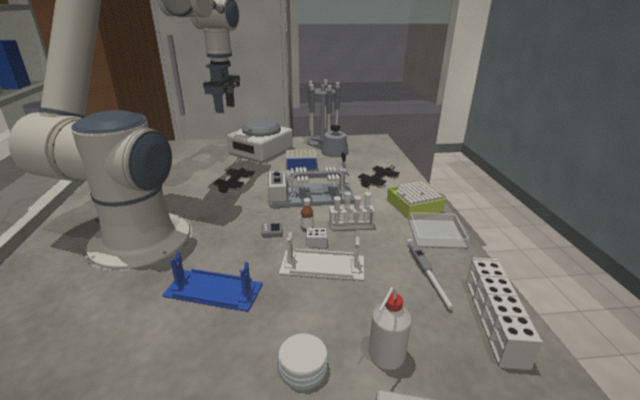

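The top view shows the rotator at about (256,203), the white stand at (368,207), bottle (316,212), rack (315,172), timer (318,242) and cool block (337,206). The black rotors and the blue stand are look-alikes. I'll zoom in next.

```bash
python3 - <<'E'
import cv2
p=cv2.imread("pics/top0.png")
cv2.imwrite("pics/z1.png",cv2.resize(p[150:255,225:395],None,fx=4.7,fy=4.7,interpolation=cv2.INTER_CUBIC))
p=cv2.imread("pics/side0.png")
cv2.imwrite("pics/z2.png",cv2.resize(p[140:290,240:390],None,fx=4,fy=4,interpolation=cv2.INTER_CUBIC))
E
```

```text
(no output)
```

View pics/z1.png

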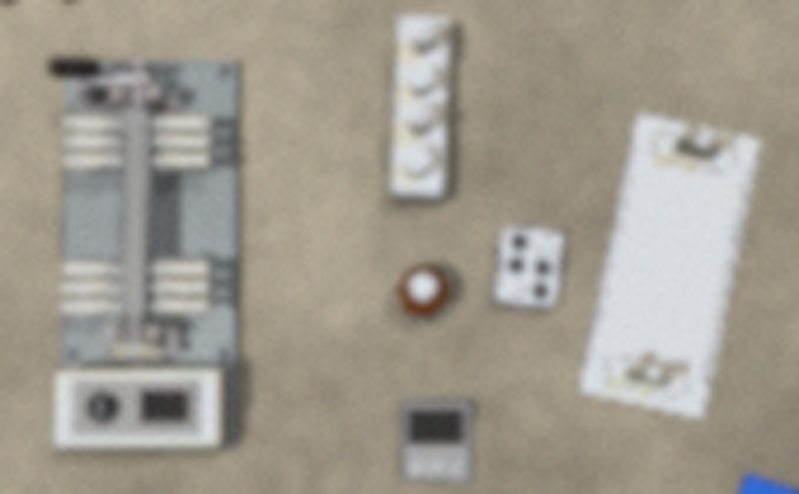

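View pics/z2.png

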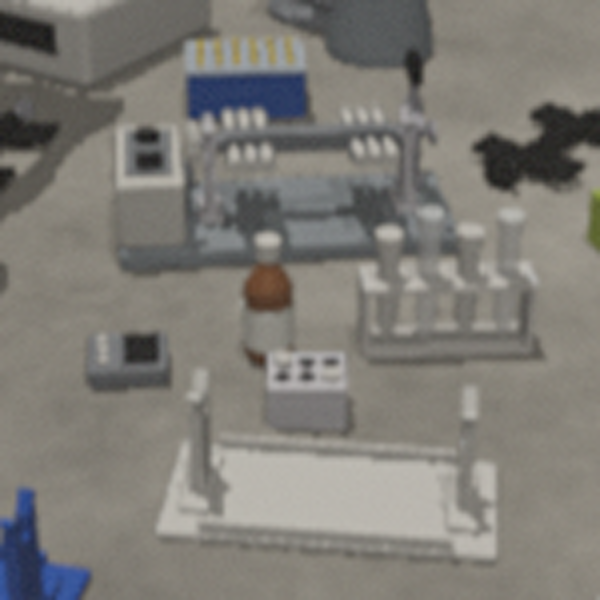

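```bash
cat > h.py <<'E'
import numpy as np, cv2
from plant import status, vision, r
def cal(n):
    c=vision.calibration(n); return np.array([[c['fx'],0,c['cx']],[0,c['fy'],c['cy']],[0,0,1]]),np.array(c['view'])
def proj(P,n):
    K,V=cal(n); P=np.atleast_2d(P); q=(P@V[:3,:3].T+V[:3,3])@K.T; return q[:,:2]/q[:,2:]
def cloud(d,n):
    K,V=cal(n); v,u=np.mgrid[0:400,0:640]; 
    c=np.stack([(u-K[0,2])/K[0,0]*d,(v-K[1,2])/K[1,1]*d,d],-1)
    return (c-V[:3,3])@V[:3,:3]
def ray(u,v,z,n):
    K,V=cal(n); dd=np.linalg.inv(K)@[u,v,1]; R=V[:3,:3]; o=-R.T@V[:3,3]; w=R.T@dd; return o+w*(z-o[2])/w[2]
def Rz(a): return np.array([[np.cos(a),-np.sin(a)],[np.sin(a),np.cos(a)]])
def place(pose,L):
    L=np.atleast_2d(L).astype(float); o=L.copy(); o[:,:2]=L[:,:2]@Rz(pose[2]).T+pose[:2]; return o
E
python3 - <<'E'
from h import *
d=np.load("pics/top0.npy"); c=cloud(d,"top")
z=c[...,2]
print("bench z", np.median(z[120:250,280:300]), np.std(z[120:250,280:300]))
crop=z[150:255,225:395]
g=np.clip(crop/0.15*255,0,255).astype(np.uint8)
cv2.imwrite("pics/z3.png",cv2.resize(cv2.applyColorMap(g,cv2.COLORMAP_JET),None,fx=4.7,fy=4.7,interpolation=cv2.INTER_NEAREST))
E
```

```text
bench z 0.0010098636324375773 0.12292716893415546
```

View pics/z3.png

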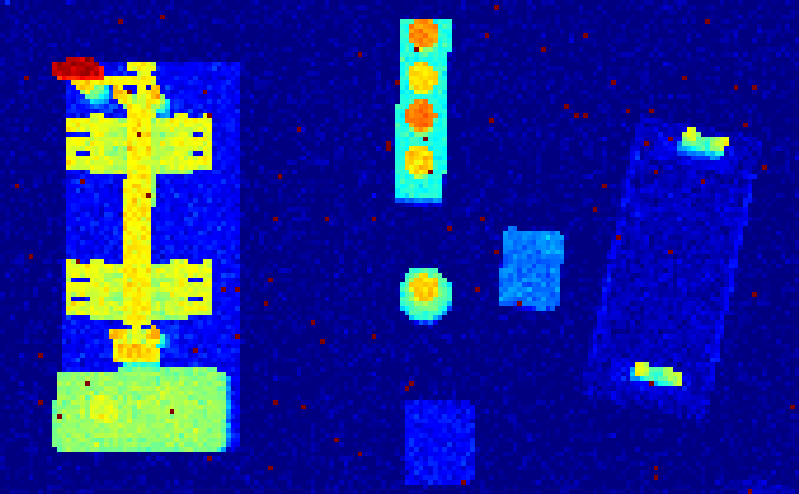

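```bash
cat > fit.py <<'E'
from h import *
from scipy.optimize import minimize
def box(x0,x1,y0,y1,z0,z1): return (np.array([x0,y0,z0])/1000,np.array([x1,y1,z1])/1000)
def plate(x,zt): # two posts either side of the slot, plus lower
    zb=zt-21
    return [box(x-4.5,x+4.5,-16,-9,zb,zt),box(x-4.5,x+4.5,9,16,zb,zt),box(x-4.5,x+4.5,-16,16,0,zb-4)]
stand=[box(-107.5,107.5,-47.5,47.5,0,8)]+plate(-85.5,91)+plate(85.5,91)
rot_fixed=[box(-165,125,-65,65,0,18),box(-165,-108,-65,65,0,85)]
rotor=[box(-32,32,-9,9,75,95),box(32,72,-51,51,77,92),box(-72,-32,-51,51,77,92),box(-103,-93,-14,14,70,102)]
grip=[box(-5.5,5.5,-17,17,119,143)]
def render(boxes,pose,n,win,ss=2):
    K,V=cal(n); r0,r1,c0,c1=win
    v=(np.arange((r1-r0)*ss)+.5)/ss-.5+r0; u=(np.arange((c1-c0)*ss)+.5)/ss-.5+c0
    U,W=np.meshgrid(u,v); dc=np.stack([(U-K[0,2])/K[0,0],(W-K[1,2])/K[1,1],np.ones_like(U)],-1)
    R=V[:3,:3]; o=-R.T@V[:3,3]; dw=dc@R
    D=-o[2]/dw[...,2]
    A=Rz(-pose[2]); dl=dw.copy(); dl[...,:2]=dw[...,:2]@A.T; ol=o.copy(); ol[:2]=A@(o[:2]-pose[:2])
    for a,b in boxes:
        t1=(a-ol)/dl; t2=(b-ol)/dl
        tn=np.minimum(t1,t2).max(-1); tf=np.maximum(t1,t2).min(-1)
        D=np.where((tn<tf)&(tn<D),tn,D)
    h,w=D.shape
    return D.reshape(h//ss,ss,w//ss,ss)
def fit(boxes,pose0,n,win,d,trunc=.02,mask=None,ss=3):
    r0,r1,c0,c1=win; dd=d[r0:r1,c0:c1]; ok=dd>0
    if mask is not None: ok&=mask[r0:r1,c0:c1]
    def cost(p):
        D=render(boxes,p,n,win,ss)
        e=np.minimum(abs(D-dd[:,None,:,None]),trunc).mean((1,3))
        return e[ok].mean()*1e3
    best=None
    p=np.array(pose0,float)
    for s in (.01,.003,.001):
        sim=np.array([p]+[p+np.eye(3)[i]*[s,s,s*5][i] for i in range(3)])
        m=minimize(cost,p,method='Nelder-Mead',options=dict(initial_simplex=sim,xatol=1e-5,fatol=1e-5)); p=m.x
    return p,m.fun
E
python3 - <<'E'
from fit import *
def px2z(z3u,z3v): return 225+z3u/4.7,150+z3v/4.7
dt=np.load("pics/top0.npy"); ds=np.load("pics/side0.npy")
s0=ray(*px2z(672,265),.005,"top"); r0=ray(*px2z(138,220),.085,"top")
g0=ray(*px2z(78,69),.143,"top"); print(s0,r0,g0)
def win(n,pose,L,pad=6):
    P=np.array([[x,y,z] for x in (-L[0],L[0]) for y in (-L[1],L[1]) for z in (0,L[2])])
    q=proj(place(pose,P),n); a=np.floor(q.min(0)-pad).astype(int); b=np.ceil(q.max(0)+pad).astype(int)
    return a[1],b[1],a[0],b[0]
for n,d in (("top",dt),("side",ds)):
    p=[s0[0],s0[1],-.2]
    print(n,"stand",fit(stand,p,n,win(n,p,(.11,.05,.09),5),d))
    p=[r0[0],r0[1],0]
    print(n,"rotator+rotor",fit(rot_fixed+rotor,p,n,win(n,p,(.17,.07,.1)),d))
    w=win(n,p,(.08,.052,.1),2)
    p=[g0[0],g0[1],0.]
    q=proj(place(p,[[0,0,.131]]),n)[0].astype(int); k=10 if n=="top" else 9
    print(n,"grip",fit(grip+[],p,n,(q[1]-k,q[1]+k,q[0]-k,q[0]+k),d,.04))
E
```

```text
[ 0.50918456 -0.179708    0.005     ] [0.53125972 0.2065589  0.085     ] [0.62865493 0.24195947 0.143     ]
top stand (array([ 0.50987491, -0.17730049, -0.20929626]), np.float64(3.7482702620310153))
top rotator+rotor (array([0.53539529, 0.20819132, 0.01395432]), np.float64(5.18307649139801))
top grip (array([ 0.63209947,  0.24504864, -0.00652144]), np.float64(11.951007911856724))
side stand (array([ 0.51063664, -0.17726475, -0.21167846]), np.float64(6.247904905772745))
side rotator+rotor (array([ 0.53660582,  0.20867702, -0.00115256]), np.float64(9.480010048366388))
side grip (array([0.63262164, 0.24772119, 0.02449797]), np.float64(19.19436467199036))
```

```bash
python3 - <<'E'
from fit import *
def ov(n,img,items,crop,f,out):
    im=cv2.resize(img[crop[0]:crop[1],crop[2]:crop[3]],None,fx=f,fy=f,interpolation=cv2.INTER_CUBIC)
    for pose,boxes,col in items:
        for a,b in boxes:
            P=np.array([[ (a,b)[i][0],(a,b)[j][1],(a,b)[k][2]] for i in (0,1) for j in (0,1) for k in (0,1)])
            q=(proj(place(pose,P),n)-[crop[2],crop[0]]+.5)*f-.5
            for i in range(8):
                for k in (1,2,4):
                    if not i&k: cv2.line(im,tuple(int(v*8) for v in q[i]),tuple(int(v*8) for v in q[i|k]),col,1,cv2.LINE_AA,3)
    cv2.imwrite(out,im)
R=[.5358,.2083,.007]; S=[.5102,-.1773,-.2105]
t=cv2.imread("pics/top0.png"); s=cv2.imread("pics/side0.png")
g=[(np.add(a,[.097,.038,0]),np.add(b,[.097,.038,0])) for a,b in grip]
it=[(R,rot_fixed+rotor,(0,0,255)),(R,g,(0,255,0)),(S,stand,(255,0,0))]
ov("top",t,it,(150,255,225,395),4.7,"pics/o1.png")
ov("side",s,it,(140,290,240,390),4,"pics/o2.png")
dt=np.load("pics/top0.npy"); ds=np.load("pics/side0.npy")
for y in (-.005,.0,.005,.01,.015):
  pass
m=cloud(dt,"top")[...,2]>.07
for n,d in (("top",dt),("side",ds)):
    c=cloud(d,n); 
    q=proj(place(R,[[x,y,.085] for x in(-.07,.07) for y in (-.05,.05)]),n); a=q.min(0).astype(int)-3;b=q.max(0).astype(int)+4
    print(n,fit(rotor[:3]+rot_fixed[:1],R,n,(a[1],b[1],a[0],b[0]),d))
E
```

```text
top (array([0.53521081, 0.20745171, 0.0164502 ]), np.float64(5.360634813724386))
side (array([0.53631754, 0.20807045, 0.02054108]), np.float64(9.197546650247082))
```

View pics/o1.png

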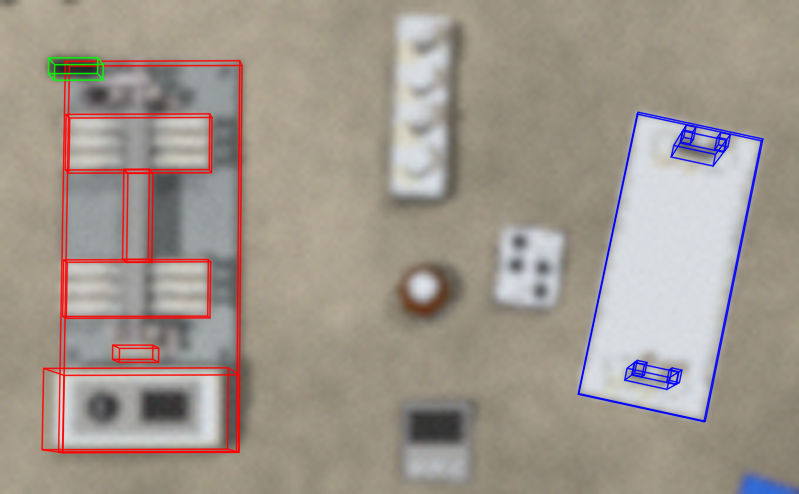

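View pics/o2.png

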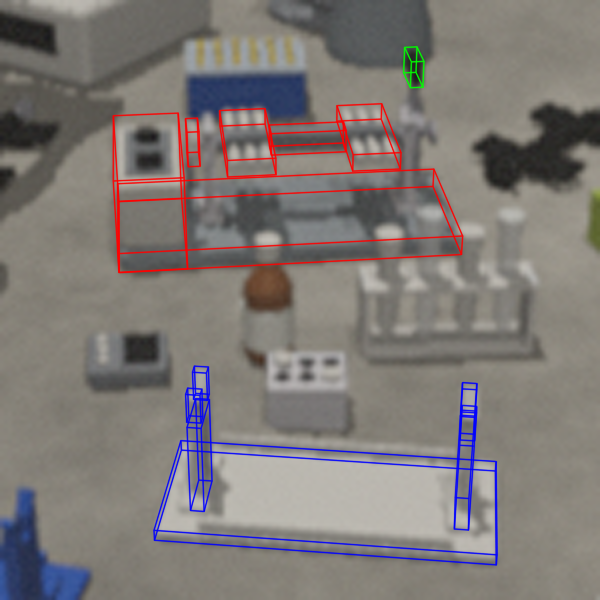

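```bash
python3 - <<'E'
from fit import *
dt=np.load("pics/top0.npy"); ds=np.load("pics/side0.npy")
R=[.5358,.2083,.007]
for hw in (57,60,63):
  for n,d in (("top",dt),("side",ds)):
    P=place(R,[[x,y,z] for x in(-.165,.125) for y in (-.065,.065) for z in (0,.1)]); q=proj(P,n)
    a=q.min(0).astype(int)-5;b=q.max(0).astype(int)+6
    m=np.ones(d.shape,bool)
    if n=="side": # ignore what stands in front
        c=cloud(d,n); m&=c[...,1]>.13
    print(hw,n,fit([rot_fixed[0],box(-165,-108,-hw,hw,0,85)]+rotor,R,n,(a[1],b[1],a[0],b[0]),d,.03,m))
# direct: bar centre line from top depth
c=cloud(dt,"top"); z=c[...,2]
for x0,x1 in ((.50,.57),(.46,.47),(.60,.61)):
    s=(z>.06)&(z<.12)&(c[...,0]>x0)&(c[...,0]<x1)&(abs(c[...,1]-.208)<.06)
    rows=np.unique(np.nonzero(s)[0])
    L=[]
    for rr in rows:
        k=np.nonzero(s[rr])[0]; L.append((c[rr,k,0].mean(),c[rr,k[0],1],c[rr,k[-1],1],(c[rr,k[0],1]+c[rr,k[-1],1])/2))
    L=np.array(L); print(len(L),L.mean(0).round(4))
    if x0==.5: print(np.polyfit(L[:,0],L[:,3],1), L[:,3].round(4))
g=(z>.125)&(z<.16)&(abs(c[...,0]-.632)<.03)&(abs(c[...,1]-.246)<.035)
print("grip pts",c[g].min(0),c[g].max(0),c[g].mean(0),np.median(z[g]))
E
```

```text
57 top (array([0.53538948, 0.208208  , 0.01290154]), np.float64(5.82387122460167))Traceback (most recent call last):
  File "<stdin>", line 11, in <module>
  File "fit.py", line 35, in fit
    m=minimize(cost,p,method='Nelder-Mead',options=dict(initial_simplex=sim,xatol=1e-5,fatol=1e-5)); p=m.x
    res = _minimize_neldermead(fun, x0, args, callback, bounds=bounds,
                               **options)
    fxr = func(xr)
    fx = function(np.copy(x), *(wrapper_args + args))
  File "fit.py", line 28, in cost
    D=render(boxes,p,n,win,ss)
  File "fit.py", line 12, in render
    K,V=cal(n); r0,r1,c0,c1=win
        ~~~^^^
  File "h.py", line 4, in cal
    c=vision.calibration(n); return np.array([[c['fx'],0,c['cx']],[0,c['fy'],c['cy']],[0,0,1]]),np.array(c['view'])
ValueError: time passes only in moves, steps and waits
```

```bash
sed -i 's/^def cal(n):/from functools import lru_cache\n@lru_cache\ndef cal(n):/' h.py; python3 - <<'E'
from fit import *
dt=np.load("pics/top0.npy"); ds=np.load("pics/side0.npy")
R=[.5358,.2083,.007]
for hw in (57,60,):
  for n,d in (("top",dt),("side",ds)):
    P=place(R,[[x,y,z] for x in(-.165,.125) for y in (-.065,.065) for z in (0,.1)]); q=proj(P,n)
    a=q.min(0).astype(int)-5;b=q.max(0).astype(int)+6
    m=np.ones(d.shape,bool)
    if n=="side":
        c=cloud(d,n); m&=c[...,1]>.13
    print(hw,n,fit([rot_fixed[0],box(-165,-108,-hw,hw,0,85)]+rotor,R,n,(a[1],b[1],a[0],b[0]),d,.03,m))
c=cloud(dt,"top"); z=c[...,2]
for x0,x1 in ((.51,.56),(.46,.475),(.595,.61)):
    s=(z>.06)&(z<.12)&(c[...,0]>x0)&(c[...,0]<x1)&(abs(c[...,1]-.208)<.06)
    L=[]
    for rr in np.unique(np.nonzero(s)[0]):
        k=np.nonzero(s[rr])[0]; L.append((c[rr,k,0].mean(),c[rr,k[0],1],c[rr,k[-1],1],(c[rr,k[0],1]+c[rr,k[-1],1])/2))
    L=np.array(L); print(len(L),L.mean(0).round(4))
g=(z>.125)&(z<.16)&(abs(c[...,0]-.632)<.03)&(abs(c[...,1]-.246)<.035)
print("grip pts",c[g].min(0),c[g].max(0),c[g].mean(0),np.median(z[g]))
print(status.observe()['time_s'])
E
```

```text
57 top (array([0.53538948, 0.208208  , 0.01290154]), np.float64(5.82387122460167))
57 side (array([0.5362217 , 0.20754259, 0.02521534]), np.float64(9.496752688050275))
60 top (array([0.53538675, 0.20820355, 0.01326304]), np.float64(5.777321659269862))
60 side (array([0.53651564, 0.2079978 , 0.01481423]), np.float64(9.525781904424807))
16 [0.5345 0.2161 0.2002 0.2082]
5 [0.4668 0.2446 0.1686 0.2066]
6 [0.6023 0.2434 0.1688 0.2061]
grip pts [0.62602796 0.2298868  0.12628709] [0.63894259 0.26091701 0.14915809] [0.63104342 0.24406949 0.13953727] 0.14130825100473451
0.1
```

Poses found: rotator (0.536, 0.208, yaw 0.014), stand (0.510, -0.177, yaw -0.2105), grip (0.632, 0.247). The two cameras agree to about 1 mm. Next I move above the grip.

Request:
apply_moves(
  deltas=[
    [0.06,[0.03,-0.02,0.0],-0.08],
    [0.06,[0.07,-0.05,0.0],-0.2],
    [0.06,[0.11,-0.09,0.0],-0.32],
    [0.06,[0.15,-0.12,0.0],-0.44],
    [0.06,[0.19,-0.15,0.0],-0.56],
    [0.06,[0.23,-0.18,0.0],-0.68],
    [0.06,[0.27,-0.215,0.0],-0.8],
    [0.06,[0.31,-0.25,0.0],-0.92],
    [0.06,[0.35,-0.28,-0.0],-1.03],
    [0.06,[0.38,-0.305,-0.0],-1.12],
    [0.06,[0.41,-0.325,-0.01],-1.19],
    [0.06,[0.425,-0.338,-0.02],-1.22],
    [0.06,[0.431,-0.344,-0.023],-1.229],
    [0.06,[0.431,-0.344,-0.023],-1.229],
    [0.06,[0.431,-0.344,-0.023],-1.229],
  ],
)

```text
time_s: 1.98
position: [0.6314, 0.2483, 0.1908]
tool_rot: [-0.0, 0.702, 0.713, -0.0]
ft_force: [-0.1, 0.5, 0.5]
grip_width: 0.06
```

```bash
cat >> h.py <<'E'
def shot(tag,tops=None,sides=None,f=4):
    for n,c in (("top",tops),("side",sides)):
        if c is None: continue
        p,d=vision.grab_frame(n); np.save(f"pics/{n}{tag}.npy",d); cv2.imwrite(f"pics/{n}{tag}.png",p[:,:,::-1])
        cv2.imwrite(f"pics/{n}{tag}z.png",cv2.resize(p[c[0]:c[1],c[2]:c[3],::-1],None,fx=f,fy=f,interpolation=cv2.INTER_CUBIC))
def st():
    s=status.observe(); q=s['tool_rot']; yaw=2*np.arctan2(q[2],q[1])-np.pi/2
    print("t %.2f pos %s yaw %.4f f %s m %s w %.4f j %s"%(s['time_s'],s['position'].round(4),yaw,s['ft_force'].round(1),s['moment'].round(2),s['grip_width'],s['joints'].round(2)))
    return s
E
python3 - <<'E'
from h import *
st(); shot("1",None,(90,240,290,440))
E
```

```text
t 1.98 pos [0.6314 0.2483 0.1908] yaw 0.0156 f [-0.1  0.5  0.5] m [-0.06  0.06  0.03] w 0.0600 j [0.29 0.59 1.23 0.   1.32 0.27]
```

View pics/side1z.png

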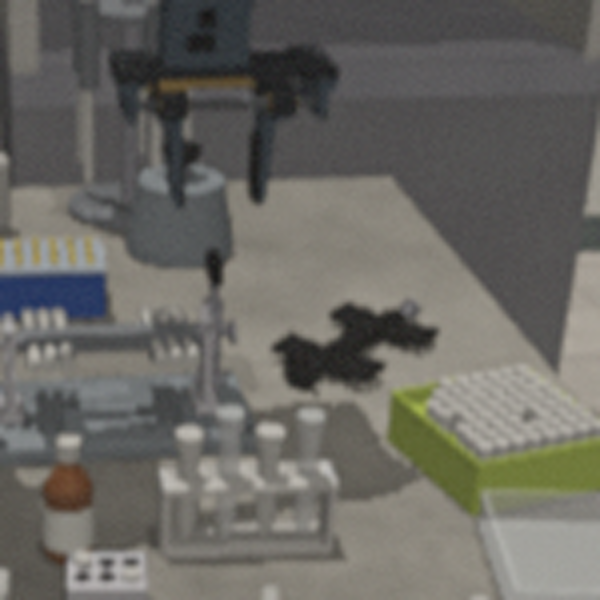

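```bash
python3 - <<'E'
from h import *
print(proj([[.6314,.2483,.1908],[.6323,.2475,.131]],"side"))
# finger tips from depth
c=cloud(np.load("pics/side1.npy"),"side")
s=(c[...,2]>.19)&(c[...,2]<.215)&(abs(c[...,0]-.63)<.08)&(abs(c[...,1]-.248)<.05)
for sg in(-1,1):
    m=s&((c[...,0]-.6314)*sg>0); print(m.sum(),np.percentile(c[m],[5,50,95],axis=0).round(4).tolist())
s=(c[...,2]>.125)&(c[...,2]<.15)&(abs(c[...,0]-.63)<.03)&(abs(c[...,1]-.248)<.04)
print(s.sum(),np.percentile(c[s],[5,50,95],axis=0).round(4).tolist())
E
```

```text
[[343.20431075 139.82246545]
 [342.84930914 156.26131409]]
21 [[0.5924, 0.2286, 0.1938], [0.5965, 0.2312, 0.2048], [0.6008, 0.2485, 0.2137]]
30 [[0.6619, 0.2268, 0.1951], [0.664, 0.2337, 0.2049], [0.6712, 0.2565, 0.2138]]
35 [[0.6267, 0.226, 0.127], [0.6299, 0.2345, 0.1362], [0.6366, 0.2586, 0.1445]]
```

Request:
apply_moves(
  deltas=[
    [0.06,[0.0,-0.001,-0.02],-0.001],
    [0.06,[0.0,-0.001,-0.04],-0.001],
    [0.06,[0.0,-0.001,-0.06],-0.001],
    [0.06,[0.0,-0.001,-0.072],-0.001],
    [0.06,[0.0,-0.001,-0.077],-0.001],
    [0.06,[0.0,-0.001,-0.077],-0.001],
    [0.03,[0.0,-0.001,-0.077],-0.001],
    [0.03,[0.0,-0.001,-0.077],-0.001],
  ],
)

```text
time_s: 3.02
position: [0.6318, 0.2473, 0.1145]
tool_rot: [-0.0, 0.702, 0.712, 0.0]
ft_force: [0.2, -0.2, -0.3]
grip_width: 0.0428
```

```bash
python3 - <<'E'
from h import *
st(); shot("2",None,(110,210,290,390),6)
E
```

```text
t 3.02 pos [0.6318 0.2473 0.1145] yaw 0.0144 f [ 0.2 -0.2 -0.3] m [-0.07  0.02 -0.06] w 0.0428 j [0.28 0.67 1.31 0.   1.17 0.27]
```

View pics/side2z.png

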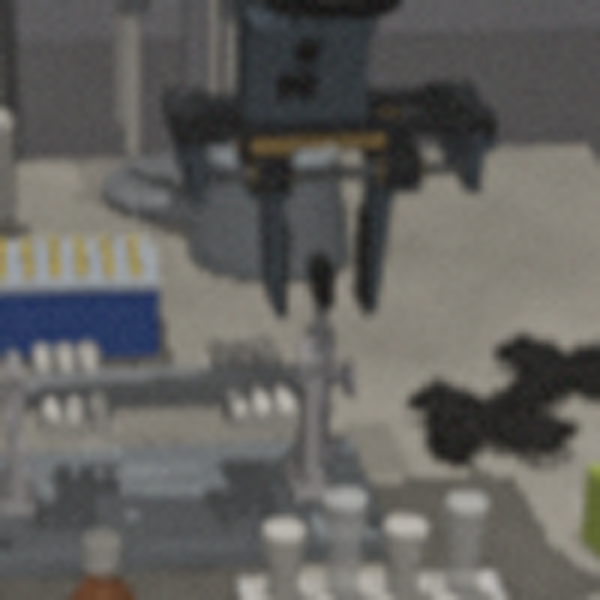

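The grip at (320,278) is centred between the fingertips at (280,300) and (368,300), so I close on it.

Request:
apply_moves(
  deltas=[
    [0.0,[0,0,0],0],
    [0.0,[0,0,0],0],
    [0.0,[0,0,0],0],
    [0.0,[0,0,0],0],
    [0.0,[0,0,0],0],
    [0.0,[0,0,0],0],
  ],
)

```text
time_s: 3.82
position: [0.6319, 0.2473, 0.1144]
tool_rot: [-0.0, 0.702, 0.712, 0.0]
ft_force: [1.4, 0.5, 0.5]
grip_width: 0.0109
```

```bash
python3 - <<'E'
from h import *
st()
E
```

```text
t 3.83 pos [0.6319 0.2473 0.1144] yaw 0.0145 f [1.4 0.5 0.5] m [-0.13 -0.38  0.04] w 0.0109 j [0.28 0.67 1.31 0.   1.17 0.27]
```

Request:
apply_moves(
  deltas=[
    [0.0,[0,0,0.003],0],
    [0.0,[0,0,0.006],0],
    [0.0,[0,0,0.009],0],
    [0.0,[0,0,0.012],0],
    [0.0,[0,0,0.014],0],
    [0.0,[0,0,0.014],0],
    [0.0,[0,0,0.014],0],
  ],
)

```text
time_s: 4.7
position: [0.6318, 0.2473, 0.1283]
tool_rot: [-0.0, 0.702, 0.712, 0.0]
ft_force: [3.8, -0.6, -8.3]
grip_width: 0.0106
```

```bash
python3 - <<'E'
from h import *
st(); shot("3",None,(110,210,290,390),6)
E
```

```text
t 4.70 pos [0.6318 0.2473 0.1283] yaw 0.0145 f [ 3.8 -0.6 -8.3] m [ 0.   -0.7   0.01] w 0.0106 j [0.28 0.65 1.3  0.   1.2  0.27]
```

View pics/side3z.png

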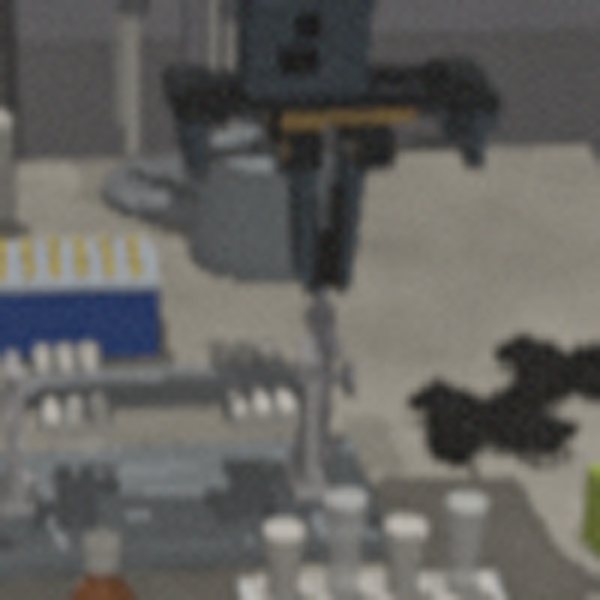

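Request:
apply_moves(
  deltas=[
    [0.0,[0,0,0.002],0],
    [0.0,[0,0,0.002],0.05],
    [0.0,[0,0,0.002],0.12],
    [0.0,[0,0,0.002],0.2],
    [0.0,[0,0,0.002],0.3],
    [0.0,[0,0,0.002],0.3],
  ],
)

```text
time_s: 5.5
position: [0.6317, 0.2472, 0.1303]
tool_rot: [-0.0, 0.588, 0.809, 0.0]
ft_force: [3.7, -0.5, -9.3]
grip_width: 0.0108
```

```bash
python3 - <<'E'
from h import *
st(); shot("4",None,(110,210,290,390),6)
E
```

```text
t 5.50 pos [0.6317 0.2472 0.1303] yaw 0.3140 f [ 3.7 -0.5 -9.3] m [ 0.02 -0.61  0.03] w 0.0108 j [ 0.28  0.65  1.29  0.    1.2  -0.03]
```

View pics/side4z.png

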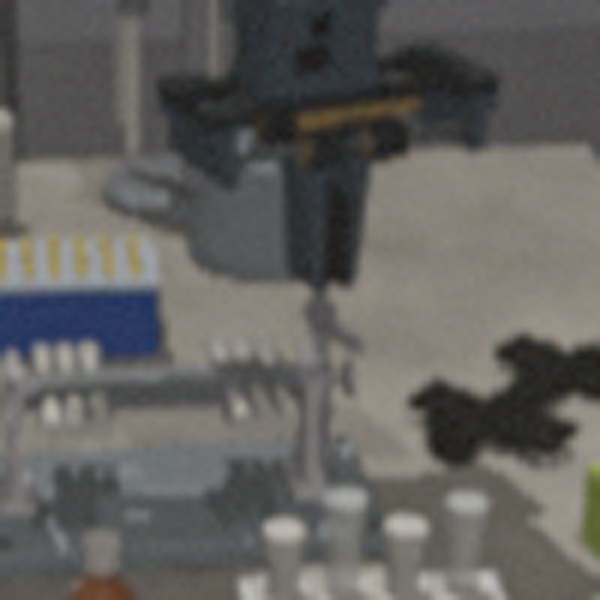

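The finger tip has swung to the right, to (355,342), with almost no moment, so I continue to about 1.2 rad, then lower and look.

Request:
apply_moves(
  deltas=[
    [0.0,[0,0,0],0.08],
    [0.0,[0,0,0],0.2],
    [0.0,[0,0,0],0.32],
    [0.0,[0,0,0],0.44],
    [0.0,[0,0,0],0.56],
    [0.0,[0,0,0],0.68],
    [0.0,[0,0,0],0.8],
    [0.0,[0,0,0],0.9],
    [0.0,[0,0,0],0.9],
    [0.0,[0,0,-0.004],0.9],
    [0.0,[0,0,-0.008],0.9],
    [0.0,[0,0,-0.012],0.9],
    [0.0,[0,0,-0.015],0.9],
    [0.0,[0,0,-0.015],0.9],
  ],
)

```text
time_s: 7.3
position: [0.6315, 0.2471, 0.115]
tool_rot: [-0.001, 0.178, 0.984, -0.0]
ft_force: [-0.8, -5.3, -4.8]
grip_width: 0.0104
```

```bash
python3 - <<'E'
from h import *
st(); shot("5",None,(110,210,290,390),6)
E
```

```text
t 7.30 pos [0.6315 0.2471 0.115 ] yaw 1.2120 f [-0.8 -5.3 -4.8] m [-1.07  0.33 -0.01] w 0.0104 j [ 0.28  0.66  1.31 -0.    1.17 -0.93]
```

View pics/side5z.png

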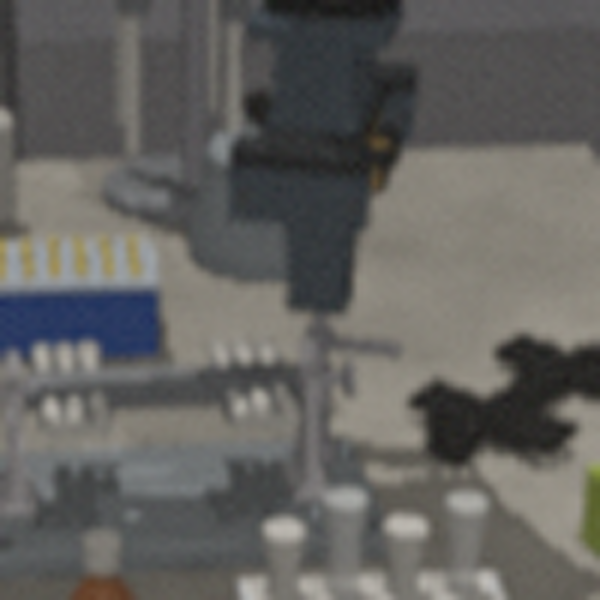

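Request:
apply_moves(
  deltas=[
    [0.0,[0,0,-0.003],0],
    [0.0,[0,0,-0.003],0],
    [0.025,[0,0,-0.003],0],
    [0.025,[0,0,-0.003],0],
    [0.025,[0,0,-0.003],0],
    [0.025,[0,0,0.0],0],
    [0.025,[0,0,0.015],0],
    [0.03,[0,0,0.04],0],
    [0.04,[0,0,0.07],0],
    [0.05,[0,0,0.08],0],
    [0.05,[0,0,0.08],0],
  ],
)

```text
time_s: 8.72
position: [0.6318, 0.2472, 0.1958]
tool_rot: [0.0, 0.178, 0.984, 0.0]
ft_force: [-0.3, -0.2, -0.2]
grip_width: 0.0497
```

```bash
python3 - <<'E'
from h import *
st(); shot("6",(150,255,225,330),(110,210,290,390),5.5)
E
```

```text
t 8.72 pos [0.6318 0.2472 0.1958] yaw 1.2121 f [-0.3 -0.2 -0.2] m [-0.   -0.05  0.02] w 0.0497 j [ 0.28  0.59  1.22  0.    1.33 -0.93]
```

View pics/side6z.png

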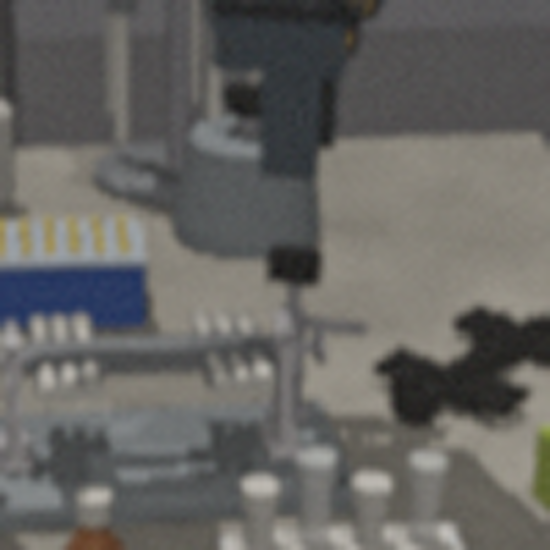

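View pics/top6z.png

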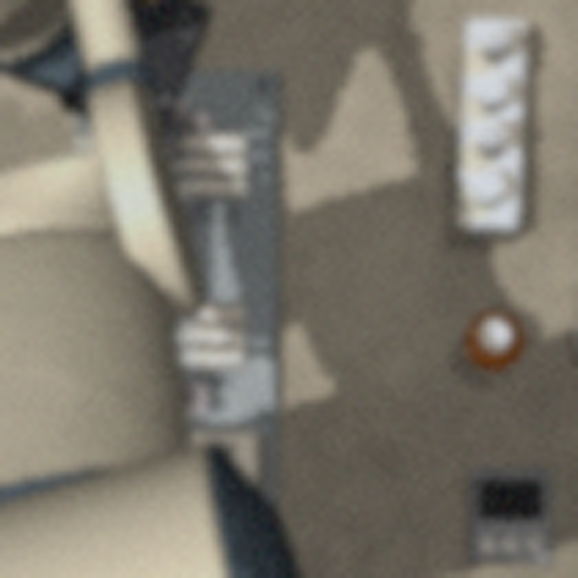

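The finger stands swung aside by about 1.2 rad, bar pointing to (365,327) and clear of the axle's end. Next I go over the rotor's bar and down.

Request:
apply_moves(
  deltas=[
    [0.06,[-0.02,-0.008,0],0.08],
    [0.06,[-0.05,-0.02,0],0.2],
    [0.06,[-0.08,-0.033,0],0.31],
    [0.06,[-0.0955,-0.039,0],0.373],
    [0.06,[-0.0963,-0.0392,0],0.373],
    [0.06,[-0.0963,-0.0392,-0.03],0.373],
    [0.06,[-0.0963,-0.0392,-0.06],0.373],
    [0.06,[-0.0963,-0.0392,-0.085],0.373],
    [0.06,[-0.0963,-0.0392,-0.105],0.373],
    [0.06,[-0.0963,-0.0392,-0.12],0.373],
    [0.06,[-0.0963,-0.0392,-0.127],0.373],
    [0.06,[-0.0963,-0.0392,-0.127],0.373],
    [0.05,[-0.0963,-0.0392,-0.127],0.373],
  ],
)

```text
time_s: 10.45
position: [0.5352, 0.2079, 0.0679]
tool_rot: [-0.0, -0.007, 1.0, -0.001]
ft_force: [-0.5, -0.1, 0.1]
grip_width: 0.0525
```

```bash
python3 - <<'E'
from h import *
st(); shot("7",None,(110,210,260,380),5.5)
E
```

```text
t 10.45 pos [0.5352 0.2079 0.0679] yaw 1.5849 f [-0.5 -0.1  0.1] m [ 0.01  0.05 -0.01] w 0.0525 j [ 0.27  0.6   1.62 -0.    0.92 -1.32]
```

View pics/side7z.png

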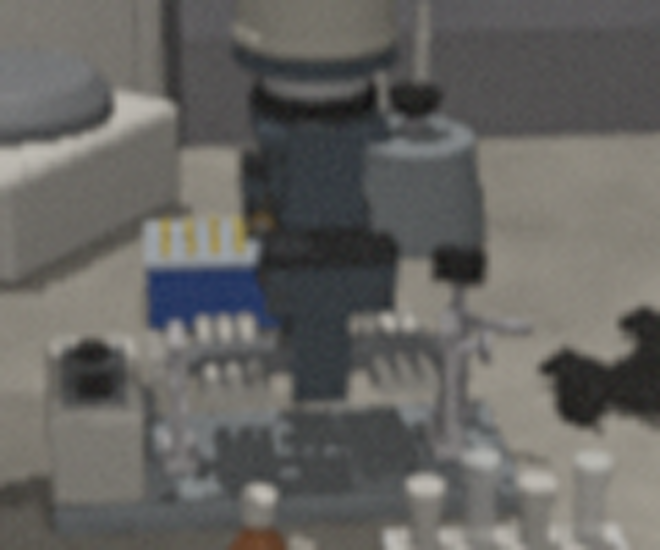

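Request:
apply_moves(
  deltas=[
    [0.03,[0,0,0],0],
    [0.022,[0,0,0],0],
    [0.01,[0,0,0],0],
    [0.0,[0,0,0],0],
    [0.0,[0,0,0],0],
    [0.0,[0,0,0],0],
    [0.0,[0,0,0],0],
    [0.0,[0,0,0],0],
  ],
)

```text
time_s: 11.5
position: [0.5352, 0.2079, 0.0679]
tool_rot: [-0.0, -0.007, 1.0, -0.001]
ft_force: [-0.3, 0.3, 1.4]
grip_width: 0.018
```

```bash
python3 - <<'E'
from h import *
st()
E
```

```text
t 11.50 pos [0.5352 0.2079 0.0679] yaw 1.5849 f [-0.3  0.3  1.4] m [-0.    0.09  0.12] w 0.0180 j [ 0.27  0.6   1.62 -0.    0.92 -1.32]
```

Width is 0.018, the bar's width. Lift straight up, slowly at first.

Request:
apply_moves(
  deltas=[
    [0.0,[0,0,0.003],0],
    [0.0,[0,0,0.008],0],
    [0.0,[0,0,0.014],0],
    [0.0,[0,0,0.021],0],
    [0.0,[0,0,0.029],0],
    [0.0,[0,0,0.038],0],
    [0.0,[0,0,0.048],0],
    [0.0,[0,0,0.058],0],
    [0.0,[0,0,0.068],0],
    [0.0,[0,0,0.078],0],
    [0.0,[0,0,0.088],0],
    [0.0,[0,0,0.095],0],
    [0.0,[0,0,0.1],0],
    [0.0,[0,0,0.1],0],
  ],
)

```text
time_s: 13.25
position: [0.5353, 0.2079, 0.1682]
tool_rot: [-0.0, -0.007, 1.0, -0.001]
ft_force: [-0.2, -0.8, -3.3]
grip_width: 0.018
```

```bash
python3 - <<'E'
from h import *
st(); shot("8",None,(80,200,260,380),5)
E
```

```text
t 13.25 pos [0.5353 0.2079 0.1682] yaw 1.5850 f [-0.2 -0.8 -3.3] m [0.03 0.02 0.02] w 0.0180 j [ 0.27  0.47  1.53 -0.    1.14 -1.32]
```

View pics/side8z.png

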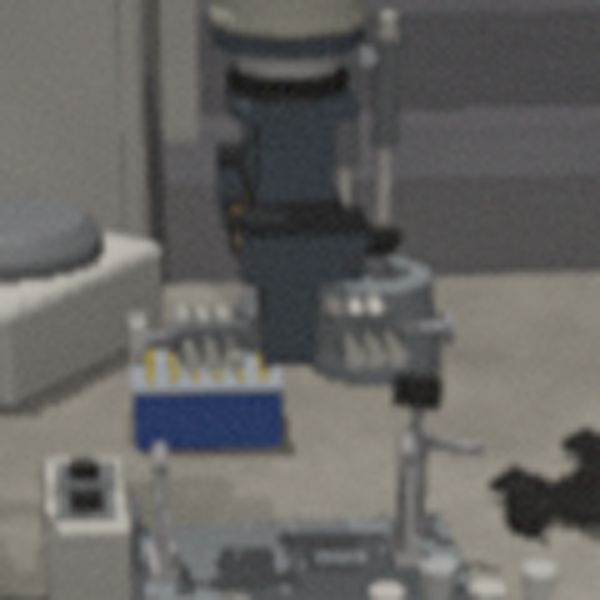

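```bash
python3 - <<'E'
from fit import *
im=cv2.imread("pics/side8.png"); crop=(80,200,260,380); f=5
d=np.load("pics/side8.npy")
pose=[.5353,.2079,.0142]; dz=.1003
rt=[(a+[0,0,dz],b+[0,0,dz]) for a,b in rotor+[box(105,110,-11,11,74,96),box(-103,-93,-17.5,17.5,67.5,102.5)]]
o=cv2.resize(im[80:200,260:380],None,fx=f,fy=f,interpolation=cv2.INTER_CUBIC)
for a,b in rt:
    P=np.array([[ (a,b)[i][0],(a,b)[j][1],(a,b)[k][2]] for i in (0,1) for j in (0,1) for k in (0,1)])
    q=(proj(place(pose,P),"side")-[260,80]+.5)*f-.5
    for i in range(8):
        for k in (1,2,4):
            if not i&k: cv2.line(o,tuple(q[i].astype(int)),tuple(q[i|k].astype(int)),(0,0,255),1,cv2.LINE_AA)
cv2.imwrite("pics/o8.png",o)
# fit carriers only, mask out gripper
c=cloud(d,"side"); 
L=(c-[pose[0],pose[1],.1853]); L[...,:2]=L[...,:2]@Rz(pose[2])
for nm,x0,x1 in (("-carrier",-.085,-.02),("+carrier",.02,.085),("flange",.098,.12),("gear",-.115,-.088)):
    s=(L[...,0]>x0)&(L[...,0]<x1)&(abs(L[...,1])<.06)&(abs(L[...,2])<.022)
    print(nm,s.sum(),np.percentile(L[s],[3,50,97],axis=0).round(4).tolist() if s.sum() else "")
E
```

```text
-carrier 216 [[-0.0773, -0.0533, -0.0027], [-0.0517, -0.0095, 0.0061], [-0.0231, 0.0462, 0.0126]]
+carrier 213 [[0.0224, -0.0539, -0.0037], [0.0501, -0.0094, 0.0062], [0.0769, 0.046, 0.0125]]
flange 24 [[0.0983, -0.0145, -0.0054], [0.1065, -0.0052, 0.0037], [0.1109, 0.0052, 0.0112]]
gear 36 [[-0.1008, -0.0196, -0.0108], [-0.097, -0.0138, 0.0069], [-0.0902, -0.0008, 0.0194]]
```

View pics/o8.png

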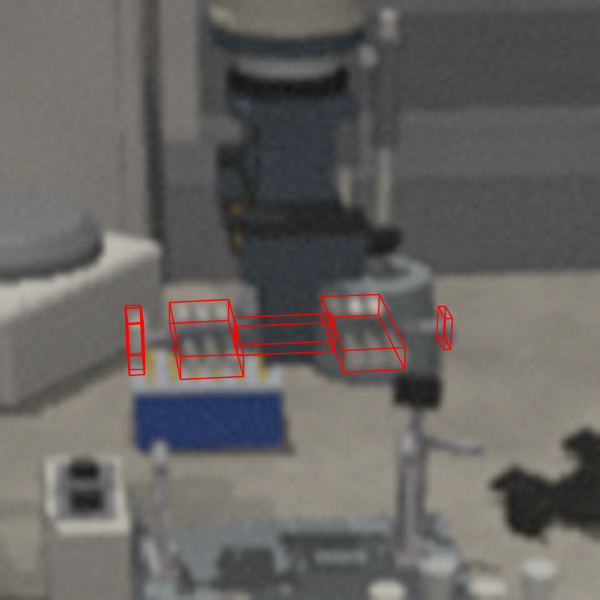

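Request:
apply_moves(
  deltas=[
    [0.0,[-0.0005,-0.008,0],-0.005],
    [0.0,[-0.002,-0.025,0],-0.014],
    [0.0,[-0.003,-0.05,0],-0.029],
    [0.0,[-0.005,-0.078,0],-0.045],
    [0.0,[-0.007,-0.106,0],-0.062],
    [0.0,[-0.009,-0.134,0],-0.078],
    [0.0,[-0.011,-0.162,0],-0.095],
    [0.0,[-0.0125,-0.19,0],-0.11],
    [0.0,[-0.0145,-0.218,0],-0.127],
    [0.0,[-0.016,-0.246,0],-0.143],
    [0.0,[-0.018,-0.274,0],-0.16],
    [0.0,[-0.02,-0.302,0],-0.176],
    [0.0,[-0.0215,-0.33,0],-0.192],
    [0.0,[-0.0235,-0.355,0],-0.207],
    [0.0,[-0.0245,-0.373,0],-0.218],
    [0.0,[-0.025,-0.382,0],-0.223],
    [0.0,[-0.0253,-0.3852,0],-0.2247],
    [0.0,[-0.0253,-0.3852,0],-0.2247],
    [0.0,[-0.0253,-0.3852,0],-0.2247],
  ],
)

```text
time_s: 15.68
position: [0.5098, -0.1767, 0.1678]
tool_rot: [-0.001, 0.105, 0.995, -0.0]
ft_force: [-1.3, -0.1, -3.9]
grip_width: 0.0175
```

```bash
python3 - <<'E'
from h import *
st(); shot("9",(150,260,300,420),(130,290,250,400),4)
E
```

```text
t 15.68 pos [ 0.5098 -0.1767  0.1678] yaw 1.3610 f [-1.3 -0.1 -3.9] m [ 0.03 -0.03  0.03] w 0.0175 j [-0.44  0.43  1.61 -0.    1.1  -1.8 ]
```

View pics/side9z.png

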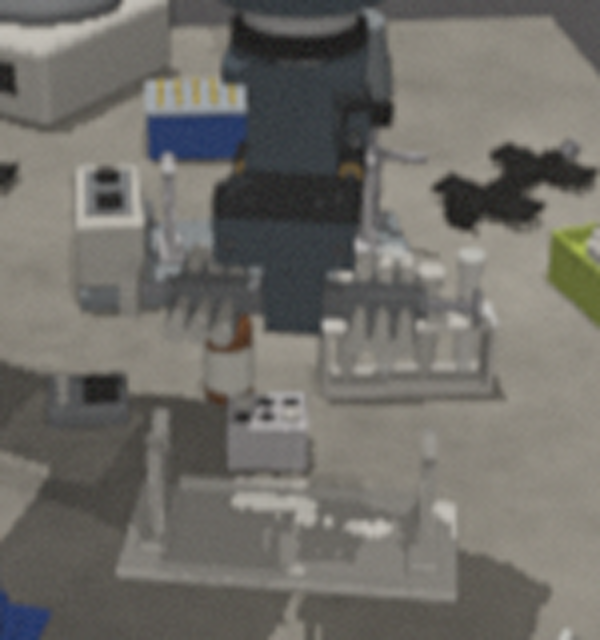

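View pics/top9z.png

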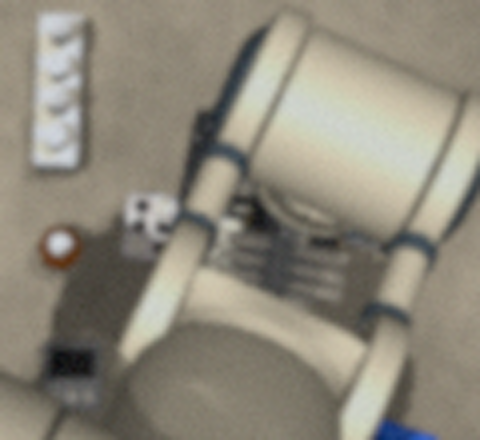

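```bash
python3 - <<'E'
from fit import *
S=np.array([.5102,-.1773,-.2105])
for n in("top","side"):
    d=np.load(f"pics/{n}0.npy"); c=cloud(d,n); L=c.copy(); L[...,:2]=(c[...,:2]-S[:2])@Rz(S[2])
    for sg in (-1,1):
        s=(abs(L[...,0]*sg-.0855)<.015)&(abs(L[...,1])<.03)&(L[...,2]>.065)&(L[...,2]<.11)
        print(n,sg,s.sum(),np.percentile(L[s],[2,50,98],axis=0).round(4).tolist())
d=np.load("pics/side9.npy"); c=cloud(d,"side"); L=c-np.array([.5098,-.1767,.1849]); L[...,:2]=L[...,:2]@Rz(-.2098)
for nm,x0,x1 in (("-c",-.085,-.02),("+c",.02,.085),("flange",.1,.12),("gear",-.115,-.088)):
    s=(L[...,0]>x0)&(L[...,0]<x1)&(abs(L[...,1])<.06)&(abs(L[...,2])<.022)
    print(nm,s.sum(),np.percentile(L[s],[3,50,97],axis=0).round(4).tolist())
E
```

```text
top -1 29 [[-0.0904, -0.0159, 0.0652], [-0.0861, -0.0028, 0.0814], [-0.0815, 0.0155, 0.0963]]
top 1 29 [[0.0799, -0.0136, 0.0681], [0.0834, 0.0014, 0.0788], [0.0886, 0.0153, 0.0953]]
side -1 65 [[-0.0895, -0.0176, 0.0664], [-0.0841, -0.0125, 0.0817], [-0.0804, 0.0132, 0.0918]]
side 1 58 [[0.0814, -0.0183, 0.0654], [0.0859, -0.0135, 0.0813], [0.0895, 0.0126, 0.0918]]
-c 445 [[-0.0757, -0.0528, -0.0031], [-0.0505, -0.0098, 0.006], [-0.0225, 0.0426, 0.0125]]
+c 512 [[0.0237, -0.0527, -0.0041], [0.0523, -0.0095, 0.0059], [0.0777, 0.0461, 0.0122]]
flange 30 [[0.1021, -0.0127, -0.0039], [0.1078, -0.0082, 0.0059], [0.111, 0.0018, 0.0121]]
gear 88 [[-0.101, -0.0194, -0.0097], [-0.0947, -0.0104, 0.0076], [-0.0886, 0.0048, 0.0191]]
```

Rotor and stand agree within 1 mm in every axis. Now I lower to just above the slots and then into the flare.

Request:
apply_moves(
  deltas=[
    [0.0,[0.0003,-0.0006,-0.01],0],
    [0.0,[0.0003,-0.0006,-0.025],0],
    [0.0,[0.0003,-0.0006,-0.042],0],
    [0.0,[0.0003,-0.0006,-0.058],0],
    [0.0,[0.0003,-0.0006,-0.07],0],
    [0.0,[0.0003,-0.0006,-0.079],0],
    [0.0,[0.0003,-0.0006,-0.085],0],
    [0.0,[0.0003,-0.0006,-0.089],0],
    [0.0,[0.0003,-0.0006,-0.092],0],
    [0.0,[0.0003,-0.0006,-0.095],0],
    [0.0,[0.0003,-0.0006,-0.098],0],
    [0.0,[0.0003,-0.0006,-0.1],0],
    [0.0,[0.0003,-0.0006,-0.1],0],
  ],
)

```text
time_s: 17.4
position: [0.5101, -0.1774, 0.0678]
tool_rot: [-0.001, 0.105, 0.994, -0.0]
ft_force: [0.4, 0.1, -3.9]
grip_width: 0.018
```

```bash
python3 - <<'E'
from h import *
st(); shot("10",None,(170,290,260,390),5)
E
```

```text
t 17.40 pos [ 0.5101 -0.1774  0.0678] yaw 1.3609 f [ 0.4  0.1 -3.9] m [ 0.01 -0.03  0.06] w 0.0180 j [-0.44  0.57  1.71 -0.    0.87 -1.8 ]
```

View pics/side10z.png

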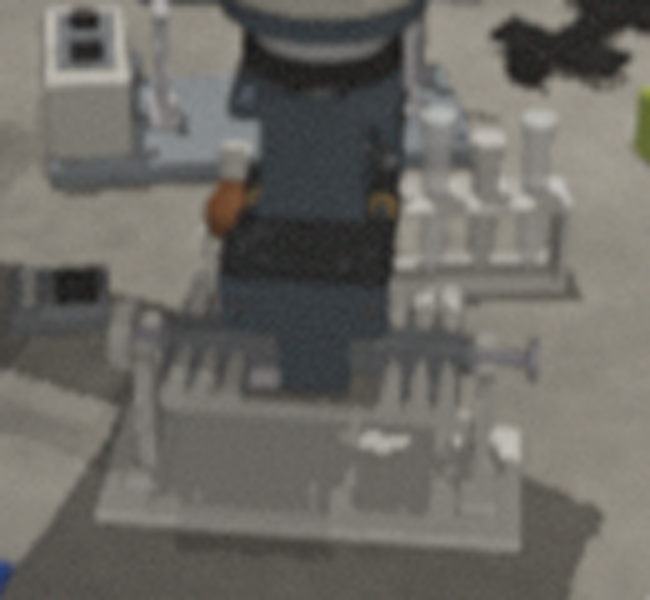

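Request:
apply_moves(
  deltas=[
    [0.0,[0,0,-0.002],0],
    [0.0,[0,0,-0.004],0],
    [0.0,[0,0,-0.006],0],
    [0.0,[0,0,-0.008],0],
    [0.0,[0,0,-0.01],0],
    [0.0,[0,0,-0.012],0],
    [0.0,[0,0,-0.0135],0],
    [0.0,[0,0,-0.0135],0],
  ],
)

```text
time_s: 18.45
position: [0.5102, -0.1774, 0.0543]
tool_rot: [-0.001, 0.105, 0.994, -0.0]
ft_force: [-0.0, 0.6, -3.7]
grip_width: 0.018
```

```bash
python3 - <<'E'
from h import *
st()
E
```

```text
t 18.45 pos [ 0.5102 -0.1774  0.0543] yaw 1.3609 f [-0.   0.6 -3.7] m [ 0.   -0.06  0.03] w 0.0180 j [-0.44  0.59  1.72 -0.    0.83 -1.8 ]
```

No contact so far. I go down half a millimetre at a time.

Request:
apply_moves(
  deltas=[
    [0.0,[0,0,-0.0005],0],
    [0.0,[0,0,-0.001],0],
    [0.0,[0,0,-0.0015],0],
    [0.0,[0,0,-0.0015],0],
  ],
)

```text
time_s: 18.95
position: [0.5102, -0.1775, 0.0529]
tool_rot: [-0.001, 0.105, 0.995, -0.001]
ft_force: [-1.2, 0.7, 1.2]
grip_width: 0.0176
```

Request:
apply_moves(
  deltas=[
    [0.0,[0,0,-0.0004],0],
    [0.0,[0,0,-0.0004],0],
  ],
)

```text
time_s: 19.2
position: [0.5102, -0.1775, 0.0528]
tool_rot: [-0.0, 0.105, 0.995, -0.001]
ft_force: [-2.9, 1.1, 7.3]
grip_width: 0.0179
```

```bash
python3 - <<'E'
from h import *
st(); shot("11",None,(170,290,260,390),5)
E
```

```text
t 19.20 pos [ 0.5102 -0.1775  0.0528] yaw 1.3609 f [-2.9  1.1  7.3] m [ 0.17  0.41 -0.06] w 0.0179 j [-0.44  0.59  1.72 -0.    0.83 -1.8 ]
```

View pics/side11z.png

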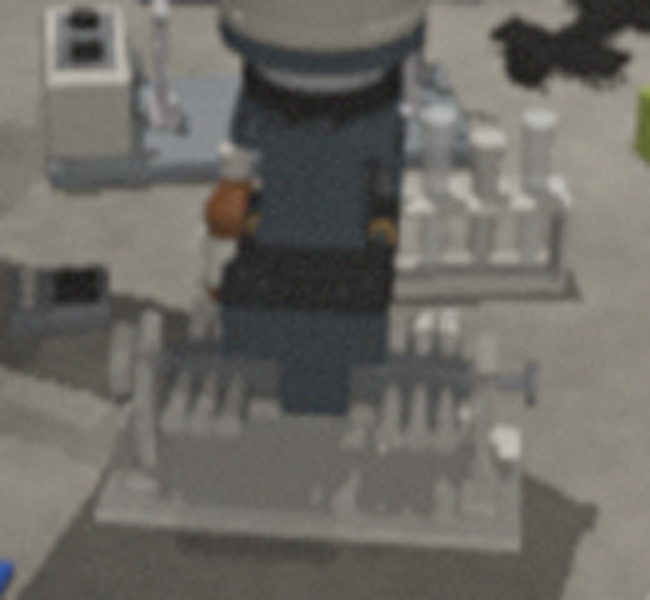

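Seated with stiff contact at the predicted height. Now I release and rise.

Request:
apply_moves(
  deltas=[
    [0.0185,[0,0,0.0003],0],
    [0.025,[0,0,0.0003],0],
    [0.045,[0,0,0.0003],0],
    [0.05,[0,0,0.0003],0],
    [0.05,[0,0,0.0003],0],
    [0.05,[0,0,0.005],0],
    [0.05,[0,0,0.02],0],
    [0.05,[0,0,0.045],0],
    [0.05,[0,0,0.08],0],
    [0.05,[0,0,0.12],0],
    [0.05,[0,0,0.16],0],
    [0.05,[0,0,0.16],0],
  ],
)

```text
time_s: 20.75
position: [0.5117, -0.1781, 0.2168]
tool_rot: [0.003, 0.105, 0.995, -0.002]
ft_force: [0.9, 0.3, -0.9]
grip_width: 0.0501
```

```bash
python3 - <<'E'
from h import *
st(); shot("12",None,(140,290,240,390),4)
d=np.load("pics/side12.npy"); c=cloud(d,"side"); S=[.5102,-.1773,-.2105]
L=c.copy(); L[...,:2]=(c[...,:2]-S[:2])@Rz(S[2]); L[...,2]-=.070
for nm,x0,x1,yy in (("-c",-.08,-.02,.06),("+c",.02,.08,.06),("bar",-.03,.03,.015),("flange",.1,.12,.02),("gear",-.115,-.09,.03)):
    s=(L[...,0]>x0)&(L[...,0]<x1)&(abs(L[...,1])<yy)&(abs(L[...,2])<.022)
    print(nm,s.sum(),np.percentile(L[s],[3,50,97],axis=0).round(4).tolist())
E
```

```text
t 20.75 pos [ 0.5117 -0.1781  0.2168] yaw 1.3610 f [ 0.9  0.3 -0.9] m [ 0.07 -0.01 -0.05] w 0.0501 j [-0.44  0.37  1.55 -0.    1.21 -1.8 ]
-c 491 [[-0.0735, -0.0526, -0.0036], [-0.0494, -0.0095, 0.0062], [-0.0232, 0.0468, 0.0125]]
+c 501 [[0.0245, -0.0524, -0.0035], [0.0522, -0.0095, 0.0061], [0.0745, 0.0465, 0.0126]]
bar 241 [[-0.0281, -0.012, -0.0059], [-0.0002, -0.0089, 0.0088], [0.029, 0.0054, 0.013]]
flange 27 [[0.1017, -0.0116, -0.0034], [0.1068, -0.0068, 0.0056], [0.111, 0.0026, 0.012]]
gear 67 [[-0.1014, -0.0194, -0.0078], [-0.0957, -0.0109, 0.0111], [-0.0915, 0.0078, 0.0192]]
```

View pics/side12z.png

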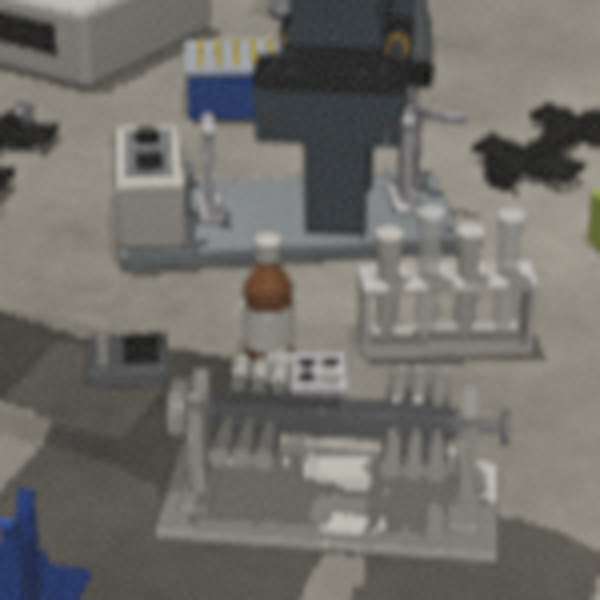

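The rotor lies level in both slots (axle ends near (180,405) and (505,425)). The finger is still aside at (450,116), and bottle, rack, timer and block are where they were. I settle for a moment, then hand in.

Request:
apply_moves(
  deltas=[
    [0.05,[0,0,0],0],
    [0.05,[0,0,0],0],
    [0.05,[0,0,0],0],
    [0.05,[0,0,0],0],
  ],
)

```text
time_s: 21.3
position: [0.5107, -0.1777, 0.2145]
tool_rot: [0.001, 0.105, 0.995, -0.001]
ft_force: [0.3, 0.7, 0.2]
grip_width: 0.05
```

```bash
python3 - <<'E'
from h import *
st(); print(r.close_job())
E
```

```text
t 21.30 pos [ 0.5107 -0.1777  0.2145] yaw 1.3610 f [0.3 0.7 0.2] m [ 0.04  0.05 -0.01] w 0.0500 j [-0.44  0.37  1.55 -0.    1.21 -1.8 ]
the job is handed in; nothing more can be done
None
```

The rotor is in the white loading stand with both axle ends on the bottom, and I handed the job in at 21.3 s.

- **Order of work:** I lifted the hold-down finger about 14 mm, swung it 1.2 rad aside and let it down. Only then did I lift the rotor straight out, carry it over the rack, lower it into the slots until it made firm contact, and let go.
- **Last checks:** The depth image puts the rotor level at its seat height (70 mm), within about 1.5 mm of the stand's centre. The finger is still swung aside. In the side view the bottle, tube rack, timer and cool block stand where they were. I did not measure the other bench items again.
- **Forces:** The wrist force stayed below about 10 N at every reading I took, and the gripper was clear above everything when I handed in.
- **Disagreements:** The two cameras differed by up to about 1 mm in position and 0.01 rad in the rotator's yaw. While lifting, the spring pulled with about 8–9 N where about 10 N was expected. Neither affected the result.

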